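Load a chip tube into the tube feeder and set its feed lever

ROBOT

A 6-joint arm with a two-finger parallel gripper is mounted at the origin on a cart in front of the work surface, level with it; the furniture and walls round the work are solid. World frame = base frame: x ahead of the robot, y to its left, z up, the work surface at z = 0. Lengths are in mm, angles in degrees, forces in N, time in s.
With the tool pointing down it reaches from about 350 to 850 mm from the base axis. Payload 8.1 kg.
Tool frame: the origin (TCP) lies on the centre line of the jaws, within the pads' length; the fingertips stand 14 mm ahead of it and the grasp point (between the pads) lies 5 mm behind it; z points along the fingers, y is the line along which they close (so a half turn about z gives the same grasp; the last joint's range is limited). The gripper opens to 85 mm and grips with 20 to 120 N. Pads are 22 mm wide; open, the fingers measure 114 mm over their backs; the gripper's body (76 mm by 85 mm) begins 54 mm behind the grasp point. The pads swing forward as they close: fully open they stand 13 mm farther back than shut.
Start: joints at [71.54, 7.471, 85.268, -0, 87.261, -4.893], TCP at [140.733, 583.266, 245.292] pointing down, gripper open.
Joint ranges: [-169.43, 169.43], [-51.17, 129.36], [1.28, 143.12], [-76.62, 256.62], [0, 156.53], [-152.29, 152.29]. Speed limits (degrees/s): [136.94, 136.94, 159.86, 180, 180, 180].

INTERFACE

Orientations are given as [roll, pitch, yaw] about the fixed x, y, z axes, in that order (R = Rz(yaw) Ry(pitch) Rx(roll)).
In Python, from bench import sense, snapshot, camera_info, hand_in gives the robot as it stands. The module is installed in compiled form; this text tells all that it offers.
- The arm moves only by the tool apply_moves, never from a script. Its argument "deltas" is a list of rows, each a list of 7 numbers: the shift along the tool's x, y, z scaled (see below), then the turn, a rotation vector about the tool's x, y, z scaled (see below), then the opening, from 0 (shut) to 1 (fully open). In form: [[dx, dy, dz, ax, ay, az, claw], ...]. A call has 1 to 8 rows; each row shifts and turns the commanded pose from where the row before left it, along the tool's axes as they then stand; what a row does not reach is not made up. The controller multiplies each number of a shift by 0.03 m and each number of a turn by 0.08 rad. A row lasts 1/8 s, in which the tool goes at most 62.5 mm and 10.7 degrees, less where a joint would pass 70% of its speed; a pose out of reach is approached as far as the arm can. A call with a number of a shift or a turn outside -1 to 1 is refused whole. A call with a gripper value outside its range is refused whole. The fingers move at their own pace and stop on an object; "grip_force" is the grip in N (left out, the last holds). Time passes only in rows, so rows that do not move let the fingers close. It gives the time, the measured TCP pose, the force, the opening and the grip force at its end, in the units of the state.
- sense(): the state, without advancing time (a new reading comes with each control period).
- snapshot(name): name is "scene" or "top" or "wrist"; returns the picture (480x640x3 uint8, red, green, blue); there is no depth.
- camera_info(name): a dict with "vertical_fov" (degrees; the focal length in pixels is half the picture's height over the tangent of half this angle, whatever the lens; pixels are square), "cx", "cy" (the principal point, pixels), "origin" and "rotation" of the camera in the world; the wrist camera has in their place "tool_from_camera" (4x4, takes a point from camera to tool coordinates, whose origin is the TCP and whose axes are the flange's). Camera axes: x right, y up, looking along -z (the intrinsics and any distortion apply to the point x, -y, -z); pixel columns grow to the right and rows downward; lengths in mm; the calibration is good to about 2 mm. A picture is of the moment at which its call begins: read the wrist's pose just before it. camera_info takes no time and is no camera call.
- hand_in(): hands the job in; it is judged then, once.
The state is a dict: "time": time; "joint_pos": joint angles; "qd": joint speeds; "joint_efforts": joint torques, N m; "tool_pos": TCP position; "tcp_rot": TCP orientation; "ft_force": force on the tool from outside, world axes, zero at the start; "wrist_torque": the same for the moment, N m; "finger_gap": finger opening in mm; "grip_force": force on a finger pad.
Only numpy, scipy, OpenCV 4.12 (cv2) and the standard library are available. Lean on these libraries where they do the work, as an engineer would, in place of code of your own. Each camera call takes 0.05 s, during which the arm holds its last target. There are 200 camera calls.

TASK

Load the tube feeder: slide the long grey chip tube from the bench into the feeder's rectangular sleeve, fully home against the end stop. Then swing the feed lever round until it points at the small index slider on the rim of its quadrant, let go and leave both there. Do not shift the index or disturb the other things on the bench.

Things in the scene. Friction and masses are not known exactly. Their poses are not given: they have to be found in the camera images.
- ic_tube: straight grey plastic tube of chips, lying flat on the bench left of the empty black board rack; 12 mm wide (x), 204 mm long (y), 8 mm high (z), about 30 g, stiff; origin at the centre of its underside, its y axis along the tube; either end may go in first
- feeder: tube feeder: a grey painted housing fixed to the bench right of the rack, spanning x -95..+85, y -75..+75 mm about its origin (on the bench), top at z = 35 mm. Along its far (+x) side lies the aluminium sleeve, parallel to the feeder's y axis; on the near side the quadrant with lever and index, pivot at x +20, y 0 mm
- sleeve_mouth (a point): centre of the sleeve's mouth on its floor (feeder x +60, y +60, z +45 mm); the tube enters along the feeder's -y. Bore 15 mm wide, 11 mm high, 120 mm deep to a closed end stop at y -60; flared lips reach 14 mm out beyond the mouth. Outside it is 26 mm wide, its top 59 mm above the bench
- tube_home (a point): where the tube's origin lies when it is fully home (feeder frame x +60, y +42, z +45 mm); 84 mm of the tube then still stand out of the mouth
- feed_lever (a joint): angle of the feed lever (rad), 0 to 1.7, growing anticlockwise seen from above. The lever swings level about an upright pivot at feeder x +20, y 0 mm. At 0 it lies at the left (+y) end of the quadrant, at 0.85 it points along the feeder's -x (towards the robot). It is a steel bar with a nose at its end, and stays where it is left (about 2 N at the knob moves it)
- lever_knob (a point): centre of the top of the lever's upright black knob, 92 mm above the bench, 72 mm from the pivot; the knob is round, 22 mm across, and reaches 34 mm down from here; the x axis of this frame points from the pivot out along the lever
- rate_index (a joint): angle of the index slider (rad), same zero, pivot and sense as feed_lever: the lever points at the index when both read the same. It is clamped and is not to be moved
- index_tip (a point): inner tip of the index, a small brass slider 22 mm wide clamped on the rim of the quadrant, its arrow pointing to the pivot; 92 mm from the pivot and 44 mm above the bench; the slider reaches out to 111 mm from the pivot, its top 50 mm above the bench; the x axis of this frame points outwards from the pivot
- marker: marker pen, 132 mm long, lying left of the tube: bystander
- tweezers: steel tweezers, 119 mm long, lying inside the rack: bystander
- heat_sink: small finned heat sink, 30 x 34 x 15 mm, inside the rack: bystander
- relay: black relay block, 26 x 46 x 16 mm, between the rack and the parts box, beyond the feeder: bystander
- tape_roll: tape roll, 54 mm across, 18 mm high, lying at the left: bystander

How it is judged (in metres and radians):
On the way, in this order (a step that is already met when the one before it is completed fails the run):
1. the tube is fully home in the sleeve, before the lever is set to the index (distance between ic_tube and tube_home below 0.007 m and angle between the y axis of ic_tube and the y axis of feeder, either way round below 0.06 rad), for 0.2 s.
2. the lever points at the index (angle between the x axis of lever_knob and the x axis of index_tip, either way round below 0.08 rad and velocity of joint feed_lever between -0.05 and 0.05 rad/s), for 0.2 s.
At the end, for the whole second after the job is handed in: The tube lies in the sleeve, its origin within 7 mm of tube_home and parallel to the sleeve within 0.06 rad, at rest; the lever stands within 0.08 rad (4.6 degrees) of the index and is still (all of step 1 and all of step 2 and linear speed of ic_tube below 0.02 m/s); the robot touches nothing.
It fails at once if the index is shifted by more than 5 mm (distance of index_tip from where it was at the start of the episode above 0.005 m).
It fails at once if a bystander (marker, tweezers, heat sink, relay, tape roll) is moved by more than 30 mm (distance of any of marker, tweezers, heat_sink, relay, tape_roll from where it was at the start of the episode above 0.03 m).
It also fails if it takes over 61 s, if anything falls off the work surface, if the arm or the gripper's body presses on something with over 40 N, if the wrist force passes 120 N, or if a joint passes its speed limit or range.

## Working session

There is one attempt and no reset: what is moved stays moved. The work goes in short steps, Python scripts to look and compute and a tool call to move; the robot and the scene stay as the last step left them, time stands still between calls to the robot, and variables do not carry over. Pictures are saved under pics/ and viewed, at most 10 in all, crops included, and the job is handed in when it is done.

Besides the shell and the picture viewer there is one more tool, called after "Emit:" by a JSON object that holds its "method" and its "body", one argument or row to a line. apply_moves: Moves the arm, as the interface text tells. Its arguments: {"type":"object","properties":{"deltas":{"type":"array"},"grip_force":{"type":"number"}},"required":["deltas"]}

```bash
mkdir -p pics
python3 - <<'E'
from bench import *
import cv2,json
s=sense();print(s)
for n in("scene","top"):
    cv2.imwrite(f"pics/{n}0.png",snapshot(n)[:,:,::-1])
for n in("scene","top","wrist"):print(n,camera_info(n))
E
```

```text
{'time': 0.0, 'joint_pos': array([ 7.15390911e+01,  7.51290927e+00,  8.53273629e+01, -1.60981660e-03,
        8.72602763e+01, -4.89292317e+00]), 'qd': array([ 0.04515001,  0.00669247, -0.08931931,  0.01280871,  0.00226882,
        0.01329331]), 'joint_efforts': array([-8.50374704e-05, -5.69383764e+01, -5.00562358e+01,  1.34431484e-04,
        1.41524523e-02,  6.50321653e-06]), 'tool_pos': array([140.58740917, 582.78387111, 244.28568036]), 'tcp_rot': array([-1.79899681e+02, -6.97418306e-03,  1.66432087e+02]), 'ft_force': array([ 0.7217116 , -0.35763912,  0.20433731]), 'wrist_torque': array([-0.0482289 ,  0.00403079,  0.02725553]), 'grip_force': 0.0, 'finger_gap': 85.06622150948303}
scene {'vertical_fov': 45.13589569534635, 'cx': 323.1994344449244, 'cy': 237.02806281927474, 'origin': array([-173.83289892, -818.21488319,  816.26817727]), 'rotation': array([ 58.89814547,   0.32896278, -37.76550363])}
top {'vertical_fov': 42.051046034318134, 'cx': 323.9717845723732, 'cy': 236.9957898499783, 'origin': array([ 339.86306201,  137.25669062, 1522.11834832]), 'rotation': array([  9.22568362,  -0.09204433, -88.41731216])}
wrist {'vertical_fov': 67.51248849031226, 'cx': 320.68616216412306, 'cy': 240.2266385408452, 'tool_from_camera': array([[-1.01551269e-03,  9.61115541e-01,  2.76144684e-01,
         6.90504300e+01],
       [ 9.99999479e-01,  9.47370986e-04,  3.80160064e-04,
         6.31656503e-01],
       [ 1.03766284e-04,  2.76144926e-01, -9.61116002e-01,
        -1.28799685e+02],
       [ 0.00000000e+00,  0.00000000e+00,  0.00000000e+00,
         1.00000000e+00]])}
```

View pics/top0.png

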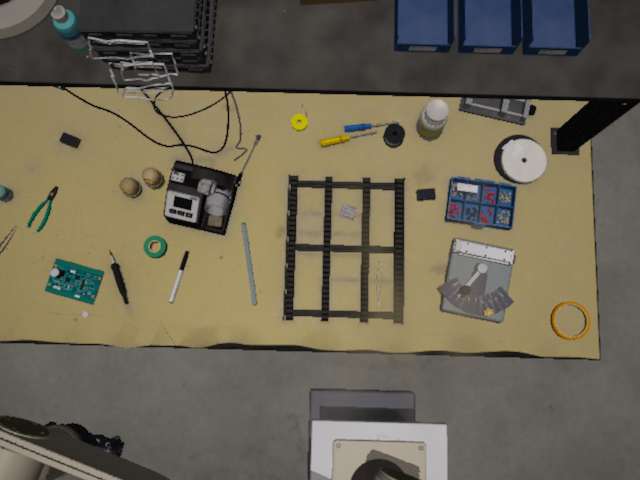

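View pics/scene0.png

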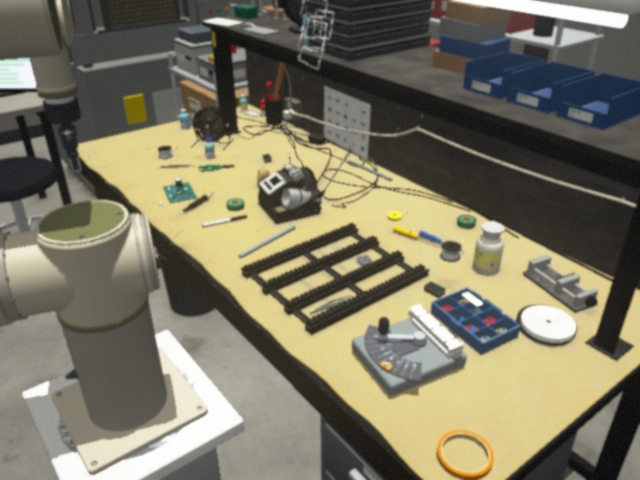

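The top view shows the tube from about (244,223) to (254,304). The feeder is around (480,280), with the sleeve along its top from (454,243) to (514,256). The brass index is near (488,311), and the lever runs from its pivot at (482,268) down-left. The scene view agrees, with the black knob at (384,325).

```bash
cat > h.py <<'E'
from bench import *
import cv2,numpy as np
from scipy.spatial.transform import Rotation as R
def cam(n,s=None):
    c=camera_info(n);f=240/np.tan(np.radians(c["vertical_fov"]/2))
    if n=="wrist":
        T=c["tool_from_camera"];Rt=R.from_euler("xyz",s["tcp_rot"],degrees=True).as_matrix()
        return f,c["cx"],c["cy"],Rt@T[:3,3]+s["tool_pos"],Rt@T[:3,:3]
    return f,c["cx"],c["cy"],c["origin"],R.from_euler("xyz",c["rotation"],degrees=True).as_matrix()
def cast(C,u,v,z):
    f,cx,cy,o,M=C
    d=M@np.array([(u-cx)/f,-(v-cy)/f,-1.]);return o+d*(z-o[2])/d[2]
def proj(C,p):
    f,cx,cy,o,M=C
    q=M.T@(np.asarray(p,float)-o);return cx+f*q[0]/-q[2],cy-f*q[1]/-q[2]
def tool(s,p):  # world point in tool axes
    return R.from_euler("xyz",s["tcp_rot"],degrees=True).as_matrix().T@(np.asarray(p,float)-s["tool_pos"])
def wrist(name):
    s=sense();im=snapshot("wrist")[:,:,::-1].copy();cv2.imwrite(f"pics/{name}.png",im)
    np.savez(f"pics/{name}.npz",pos=s["tool_pos"],rot=s["tcp_rot"]);return s,im
def load(name):
    z=np.load(f"pics/{name}.npz");s=dict(tool_pos=z["pos"],tcp_rot=z["rot"])
    return s,cv2.imread(f"pics/{name}.png")
E
python3 - <<'E'
from h import *
C=cam("top");im=cv2.imread("pics/top0.png")
for p in((244,223,8),(254,304,8),(455,243,59),(514,255,59),(442,312,35),(503,321,35),(482,268,60),(488,311,50),(290,180,0),(400,320,0)):print(p,cast(C,*p).round(0))
cv2.imwrite("pics/c0.png",cv2.resize(im[225:335,420:540],None,fx=5,fy=5,interpolation=cv2.INTER_CUBIC))
s,_=wrist("w0")
c=cv2.imread("pics/scene0.png")[290:400,330:480];cv2.imwrite("pics/c1.png",cv2.resize(c,None,fx=5,fy=5,interpolation=cv2.INTER_CUBIC))
E
```

```text
(244, 223, 8) [615. 340.   8.]
(254, 304, 8) [417. 306.   8.]
(455, 243, 59) [ 572. -169.   59.]
(514, 255, 59) [ 547. -309.   59.]
(442, 312, 35) [ 409. -143.   35.]
(503, 321, 35) [ 392. -287.   35.]
(482, 268, 60) [ 514. -232.   60.]
(488, 311, 50) [ 414. -248.   50.]
(290, 180, 0) [729. 231.   0.]
(400, 320, 0) [389. -48.   0.]
```

View pics/c0.png

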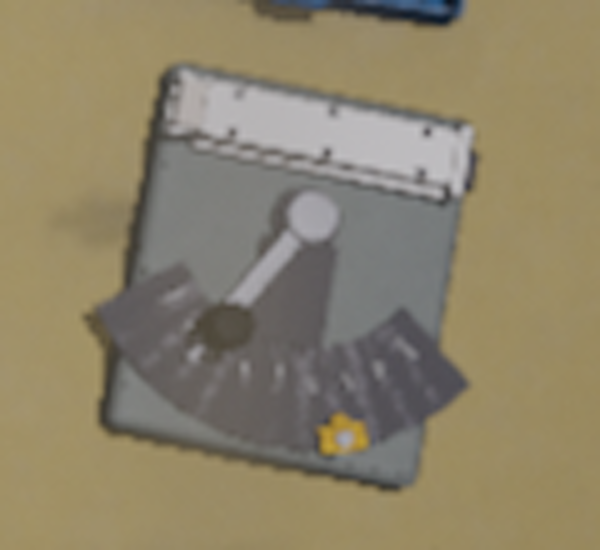

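View pics/w0.png

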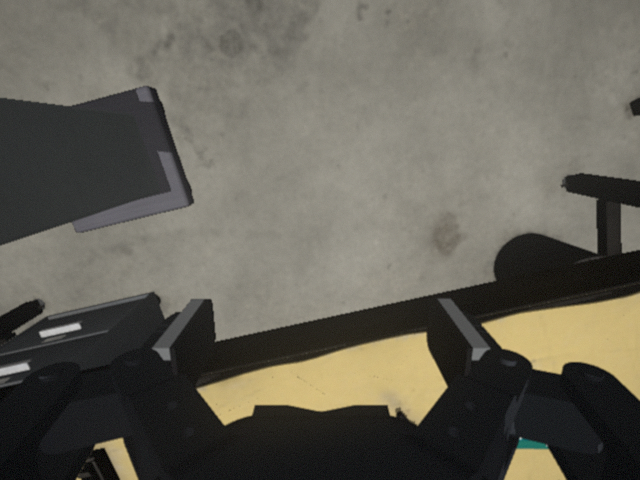

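The crop puts the lever pivot near (313,215), the knob near (225,328) and the index near (343,437), all in 5x pixels. The sleeve's mouth is at its left end. The wrist view looks towards tool +x, with the pads around rows 300-360. Next I move to a spot where the wrist camera sees the tube.

Emit:
{"method": "apply_moves", "body": {
  "deltas": [
    [-0.97, -0.31, 0, 0, 0, 0, 0.6],
    [-0.97, -0.31, 0, 0, 0, 0, 0.6],
    [-0.97, -0.31, 0, 0, 0, 0, 0.6],
    [-0.97, -0.31, 0, 0, 0, 0, 0.6],
    [-0.97, -0.31, 0, 0, 0, 0, 0.6],
    [-0.97, -0.31, 0, 0, 0, 0, 0.6],
    [-0.97, -0.31, 0, 0, 0, 0, 0.6],
    [-0.97, -0.31, 0, 0, 0, 0, 0.6]
  ]
}}

```text
time: 1.15
tool_pos: [350.2, 455.6, 244.9]
tcp_rot: [-180.0, -0.0, 166.4]
ft_force: [-0.7, -0.0, 0.5]
finger_gap: 51.4
grip_force: 0.0
```

Emit:
{"method": "apply_moves", "body": {
  "deltas": [
    [-0.97, -0.31, 0, 0, 0, 0, 0.6],
    [-0.97, -0.31, 0, 0, 0, 0, 0.6],
    [-0.97, -0.31, 0, 0, 0, 0, 0.6],
    [-0.97, -0.31, 0, 0, 0, 0, 0.6],
    [-0.97, -0.31, 0, 0, 0, 0, 0.6],
    [-0.97, -0.31, 0, 0, 0, 0, 0.6],
    [-0.97, -0.31, 0, 0, 0, 0, 0.6],
    [-0.97, -0.31, 0, 0, 0, 0, 0.6]
  ]
}}

```text
time: 2.15
tool_pos: [559.1, 328.7, 244.8]
tcp_rot: [-180.0, -0.0, 166.4]
ft_force: [-0.4, -0.2, -0.2]
finger_gap: 51.3
grip_force: 0.0
```

Emit:
{"method": "apply_moves", "body": {
  "deltas": [
    [0, 0, 0, 0, 0, -0.85, 0.6],
    [0, 0, 0, 0, 0, -0.85, 0.6],
    [0, 0, 0, 0, 0, -0.85, 0.6],
    [0, 0, 0, 0, 0, -0.85, 0.6],
    [0, 0, 0, 0, 0, -0.85, 0.6],
    [0, 0, 0, 0, 0, -0.85, 0.6],
    [0, 0, 0, 0, 0, 0, 0.6]
  ]
}}

```text
time: 3.02
tool_pos: [558.2, 329.3, 244.8]
tcp_rot: [-180.0, -0.0, -170.2]
ft_force: [-0.3, -0.7, -0.2]
finger_gap: 51.2
grip_force: 0.0
```

Run:
```python
from h import *
s,im=wrist("w1");print(s["time"],s["tool_pos"],s["tcp_rot"],s["finger_gap"])
C=cam("wrist",s)
print(proj(C,[417,306,8]),proj(C,[615,340,8]))
```

```text
3.025 [558.24715752 329.32105732 244.84706346] [-1.79988296e+02 -4.31976203e-02 -1.70215299e+02] 51.15038804506688
(np.float64(321.63719808989754), np.float64(53.456745460265665)) (np.float64(321.5566741236376), np.float64(259.6829059444768))
```

View pics/w1.png

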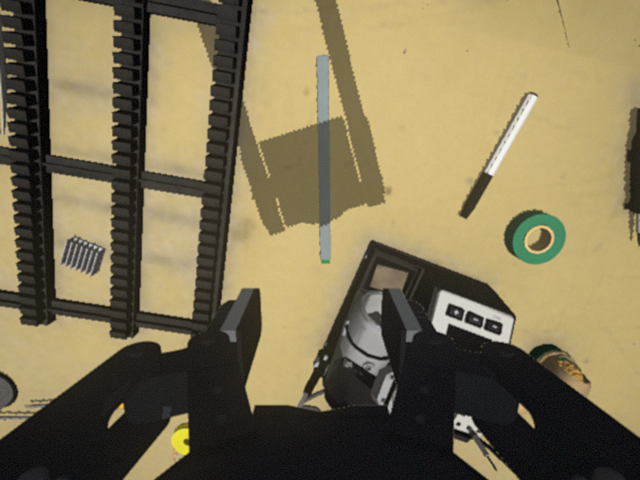

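The wrist view shows the whole tube, from its near end at about (322,56) to the green-plugged end at about (325,262). The black rack lies to the left. I'll segment the tube for its exact axis.

Run:
```python
from h import *
s,im=load("w1");C=cam("wrist",s)
hsv=cv2.cvtColor(im,cv2.COLOR_BGR2HSV)
m=((hsv[...,0]>60)&(hsv[...,0]<130)&(hsv[...,1]>25)).astype(np.uint8)
m[:,:300]=0;m[:,345:]=0;m[275:]=0;m[:45]=0
n,l,st,ce=cv2.connectedComponentsWithStats(m);i=1+st[1:,4].argmax();print(st[i])
v,u=np.nonzero(l==i)
P=np.array([cast(C,a,b,8)[:2] for a,b in zip(u,v)])
c,(w,h),a=cv2.minAreaRect(P.astype(np.float32));print(c,w,h,a)
d=np.linalg.svd(P-P.mean(0),full_matrices=False)[2][0];d*=-np.sign(d[0])
t=(P-c)@d;print("yaw",np.degrees(np.arctan2(d[1],d[0])),t.min(),t.max())
g=np.array(c)+62*d;T=tool(s,[*g,15]);print("grasp",g,"tool delta",T,"units",T/30)
```

```text
[322 259   7   3  21]
(614.7290649414062, 343.7165222167969) 2.2750539779663086 6.464818000793457 9.736438751220703
yaw 99.69554439144605 -3.2332440630485024 3.23319077046182
grasp [604.28747594 404.83094948] tool delta [-58.37649137  66.6340293  229.78950958] units [-1.94588305  2.22113431  7.65965032]
```

Run:
```python
from h import *
s,im=load("w1");C=cam("wrist",s);f=im.astype(int)
print(im[100,315:332].tolist())
m=((f[...,0]-f[...,2]>-8)&(f[...,1]>60)).astype(np.uint8)
m[:,:300]=0;m[:,345:]=0;m[275:]=0;m[:45]=0
n,l,st,ce=cv2.connectedComponentsWithStats(m);i=1+st[1:,4].argmax();print(st[i])
v,u=np.nonzero(l==i)
P=np.array([cast(C,a,b,8)[:2] for a,b in zip(u,v)])
c,(w,h),a=cv2.minAreaRect(P.astype(np.float32));print(c,w,h,a)
d=np.linalg.svd(P-P.mean(0),full_matrices=False)[2][0];d*=-np.sign(d[0])
t=(P-c)@d;print("yaw",np.degrees(np.arctan2(d[1],d[0])),t.min(),t.max(),P.mean(0))
g=P.mean(0)+62*d;T=tool(s,[*g,15]);print("grasp",g,"tool delta",T,"units",T/30)
```

```text
[[123, 186, 208], [95, 140, 155], [109, 124, 125], [149, 151, 142], [161, 161, 151], [160, 162, 150], [159, 161, 151], [159, 160, 149], [160, 162, 150], [161, 163, 149], [161, 164, 151], [163, 164, 152], [160, 162, 152], [139, 158, 160], [130, 181, 199], [128, 193, 216], [130, 194, 215]]
[ 317   56   13  207 2029]
(518.0186157226562, 325.3101806640625) 201.55374145507812 10.187753677368164 10.67496109008789
yaw -169.28265237581647 -100.77928758150632 100.77959414769205 [509.69156433 323.86582705]
grasp [448.77305906 312.33605188] tool delta [110.59483046   1.91376533 229.93012461] units [3.68649435 0.06379218 7.66433749]
```

Emit:
{"method": "apply_moves", "body": {
  "deltas": [
    [0.42, 0.01, 0.9, 0, 0, 0, 0.5],
    [0.42, 0.01, 0.9, 0, 0, 0, 0.5],
    [0.42, 0.01, 0.9, 0, 0, 0, 0.5],
    [0.42, 0.01, 0.9, 0, 0, 0, 0.5],
    [0.42, 0.01, 0.9, 0, 0, 0, 0.5],
    [0.42, 0.01, 0.9, 0, 0, 0, 0.5],
    [0.42, 0, 0.9, 0, 0, 0, 0.5],
    [0.46, 0, 0.4, 0, 0, -0.2, 0.5]
  ]
}}

```text
time: 4.08
tool_pos: [456.0, 313.0, 42.2]
tcp_rot: [-179.9, -0.2, -169.4]
ft_force: [-1.1, 0.1, -0.9]
finger_gap: 42.5
grip_force: 0.0
```

Emit:
{"method": "apply_moves", "body": {
  "deltas": [
    [0, 0, 0, 0, 0, 0, 0.4],
    [0, 0, 0, 0, 0, 0, 0.4]
  ]
}}

```text
time: 4.32
tool_pos: [458.6, 314.2, 45.3]
tcp_rot: [180.0, 0.1, -169.3]
ft_force: [0.2, 1.6, 0.5]
finger_gap: 34.2
grip_force: 0.0
```

Run:
```python
from h import *
s,im=wrist("w2");print(s["time"],s["tool_pos"],s["tcp_rot"],s["finger_gap"],s["ft_force"])
print(tool(s,[457.1,313.8,15]))
```

```text
4.325 [458.63769276 314.23760135  45.30113047] [ 1.79973284e+02  9.67688727e-02 -1.69326082e+02] 34.186562183262055 [0.24418262 1.58721552 0.49405633]
[ 1.64331296 -0.15934668 30.29832723]
```

View pics/w2.png

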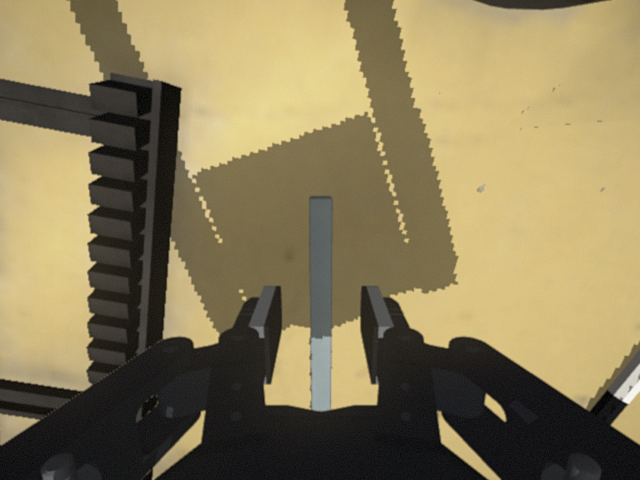

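The near end of the tube is at row 197, centred at column 320 between the pads (pads at columns 272 and 372). I'll lower and grip.

Emit:
{"method": "apply_moves", "body": {
  "deltas": [
    [0, 0, 0.48, 0, 0, 0, 0.4],
    [0, 0, 0.48, 0, 0, 0, 0.4],
    [0, 0, 0, 0, 0, 0, 0.4],
    [0, 0, 0, 0, 0, 0, 0],
    [0, 0, 0, 0, 0, 0, 0],
    [0, 0, 0, 0, 0, 0, 0],
    [0, 0, 0, 0, 0, 0, 0]
  ],
  "grip_force": 40
}}

```text
time: 5.25
tool_pos: [457.6, 313.8, 15.5]
tcp_rot: [-180.0, -0.0, -169.3]
ft_force: [0.0, -0.1, 0.1]
finger_gap: 9.4
grip_force: 41.2
```

Emit:
{"method": "apply_moves", "body": {
  "deltas": [
    [0, 0, -0.4, 0, 0, 0, 0],
    [0, 0, -0.8, 0, 0, 0, 0],
    [0, 0, -1, 0, 0, 0, 0],
    [0, 0, -1, 0, 0, 0, 0],
    [0, 0, -1, 0, 0, 0, 0],
    [0, 0, -0.5, 0, 0, 0, 0],
    [0, 0, 0, 0, 0, 0, 0]
  ]
}}

```text
time: 6.12
tool_pos: [458.4, 314.2, 158.0]
tcp_rot: [179.9, 0.2, -169.3]
ft_force: [0.4, 0.1, -0.9]
finger_gap: 9.8
grip_force: 41.2
```

Run:
```python
from h import *
s,im=wrist("w3");print(s["time"],s["tool_pos"],s["tcp_rot"],s["finger_gap"],s["ft_force"],s["grip_force"])
cv2.imwrite("pics/w3s.png",np.hstack([im[100:440,220:420],cv2.resize(cv2.cvtColor(snapshot("scene"),4)[170:310,180:380],None,fx=2.43,fy=2.43)[:340]]))
```

```text
6.125 [458.42182779 314.23816914 157.99510561] [ 1.79948538e+02  1.55749868e-01 -1.69274312e+02] 9.811090660481513 [ 0.40106684  0.05356957 -0.85231949] 41.24493956565857
```

View pics/w3s.png

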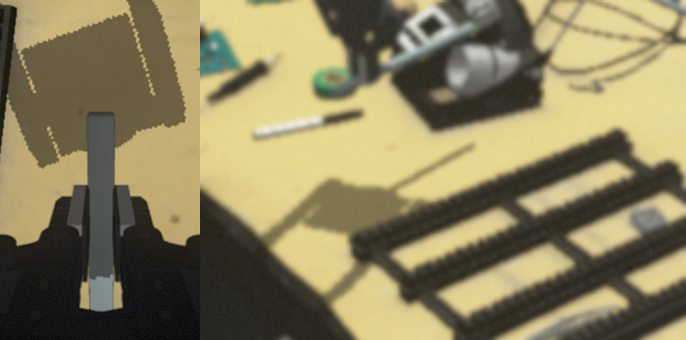

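The tube is held straight between the pads, with its near end at about (321,212) in the full image. Next I turn towards the sleeve direction.

Emit:
{"method": "apply_moves", "body": {
  "deltas": [
    [0, 0, -0.2, 0, 0, 1, 0],
    [0, 0, -0.2, 0, 0, 1, 0],
    [0, 0, -0.2, 0, 0, 1, 0],
    [0, 0, -0.2, 0, 0, 1, 0],
    [0, 0, -0.2, 0, 0, 1, 0],
    [0, 0, -0.2, 0, 0, 1, 0],
    [0, 0, -0.2, 0, 0, 1, 0],
    [0, 0, 0, 0, 0, 1, 0]
  ]
}}

```text
time: 7.22
tool_pos: [457.1, 313.5, 197.0]
tcp_rot: [-179.9, -0.1, 153.9]
ft_force: [-0.3, -0.2, -0.2]
finger_gap: 9.4
grip_force: 41.3
```

Emit:
{"method": "apply_moves", "body": {
  "deltas": [
    [0, 0, 0, 0, 0, 1, 0],
    [0, 0, 0, 0, 0, 1, 0],
    [0, 0, 0, 0, 0, 1, 0],
    [0, 0, 0, 0, 0, 1, 0],
    [0, 0, 0, 0, 0, 1, 0],
    [0, 0, 0, 0, 0, 1, 0],
    [0, 0, 0, 0, 0, 1, 0],
    [0, 0, 0, 0, 0, 1, 0]
  ]
}}

```text
time: 8.22
tool_pos: [456.7, 313.3, 196.3]
tcp_rot: [-179.8, 0.0, 117.2]
ft_force: [0.4, -0.1, -0.2]
finger_gap: 9.8
grip_force: 41.3
```

Emit:
{"method": "apply_moves", "body": {
  "deltas": [
    [0, 0, 0, 0, 0, 1, 0],
    [0, 0, 0, 0, 0, 1, 0],
    [0, 0, 0, 0, 0, 1, 0],
    [0, 0, 0, 0, 0, 1, 0],
    [0, 0, 0, 0, 0, 1, 0],
    [0, 0, 0, 0, 0, 1, 0],
    [0, 0, 0, 0, 0, 1, 0],
    [0, 0, 0, 0, 0, 1, 0]
  ]
}}

```text
time: 9.22
tool_pos: [456.7, 313.3, 196.3]
tcp_rot: [-179.8, 0.1, 80.6]
ft_force: [0.6, -0.1, -0.7]
finger_gap: 9.4
grip_force: 41.3
```

Emit:
{"method": "apply_moves", "body": {
  "deltas": [
    [-0.95, 0.24, 0, 0, 0, 0, 0],
    [-0.95, 0.24, 0, 0, 0, 0, 0],
    [-0.95, 0.24, 0, 0, 0, 0, 0],
    [-0.95, 0.24, 0, 0, 0, 0, 0],
    [-0.95, 0.24, 0, 0, 0, 0, 0],
    [-0.95, 0.24, 0, 0, 0, 0, 0],
    [-0.95, 0.24, 0, 0, 0, 0, 0],
    [-0.95, 0.24, 0, 0, 0, 0, 0]
  ]
}}

```text
time: 10.22
tool_pos: [476.7, 78.5, 196.6]
tcp_rot: [-179.8, 0.0, 80.7]
ft_force: [0.4, 0.1, 0.8]
finger_gap: 9.6
grip_force: 41.3
```

Emit:
{"method": "apply_moves", "body": {
  "deltas": [
    [-0.95, 0.24, 0, 0, 0, 0, 0],
    [-0.95, 0.24, 0, 0, 0, 0, 0],
    [-0.95, 0.24, 0, 0, 0, 0, 0],
    [-0.95, 0.24, 0, 0, 0, 0, 0],
    [-0.95, 0.24, 0, 0, 0, 0, 0],
    [-0.95, 0.24, 0, 0, 0, 0, 0],
    [-0.95, 0.24, 0, 0, 0, 0, 0],
    [-0.95, 0.24, 0, 0, 0, 0, 0]
  ]
}}

```text
time: 11.22
tool_pos: [496.9, -155.4, 196.5]
tcp_rot: [-179.8, -0.0, 80.7]
ft_force: [0.4, 0.5, -1.5]
finger_gap: 9.4
grip_force: 41.3
```

Emit:
{"method": "apply_moves", "body": {
  "deltas": [
    [-0.95, 0.24, 0, 0, 0, 0, 0],
    [-0.95, 0.24, 0, 0, 0, 0, 0],
    [-0.95, 0.24, 0, 0, 0, 0, 0],
    [-0.95, 0.24, 0, 0, 0, 0, 0],
    [0, 0, 0, 0, 0, 0, 0],
    [0, 0, 0, 0, 0, 0, 0],
    [0, 0, 0, 0, 0, 0, 0]
  ]
}}

```text
time: 12.1
tool_pos: [507.6, -270.9, 197.9]
tcp_rot: [-179.9, -0.0, 80.8]
ft_force: [-0.1, -0.6, 0.1]
finger_gap: 9.6
grip_force: 41.3
```

Run:
```python
from h import *
s,im=wrist("w4");print(s["time"],s["tool_pos"],s["tcp_rot"],s["finger_gap"],s["ft_force"])
```

```text
12.1 [ 507.62834644 -270.92356239  197.89501407] [-1.79947846e+02 -3.79842337e-02  8.07642857e+01] 9.589612318373284 [-0.11654923 -0.63054024  0.08278499]
```

View pics/w4.png

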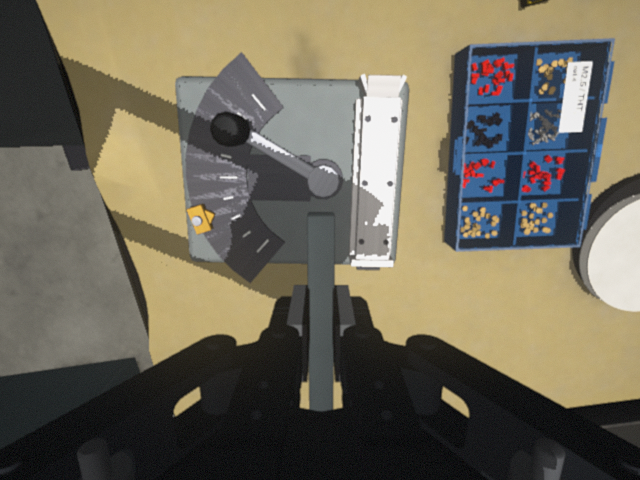

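The view shows the sleeve top at columns 360-402, rows 97-262, with its screws. The flared lips are at rows 76-97. The pivot is at about (324,179), the knob at (231,127) and the index at (201,221). The held tube's end is at (320,213).

Run:
```python
from h import *
s,im=load("w4");C=cam("wrist",s);g=cv2.cvtColor(im,6)
for r in(85,105,140,160,205,230,250):print(r,g[r,344:416].tolist())
w=(g>215).astype(np.uint8);w[:,:340]=0;w[:,420:]=0;w[:70]=0;w[275:]=0
roi=cv2.morphologyEx(w,cv2.MORPH_CLOSE,np.ones((9,9)))-w
n,l,st,ce=cv2.connectedComponentsWithStats(roi)
for i in range(1,n):
    if 4<=st[i,4]<60:print(st[i],ce[i].round(1),cast(C,*ce[i],59)[:2].round(1))
hsv=cv2.cvtColor(im,40)
y=((hsv[...,0]>12)&(hsv[...,0]<30)&(hsv[...,1]>170)).astype(np.uint8);y[:190]=0;y[245:]=0;y[:,:180]=0;y[:,225:]=0
v,u=np.nonzero(y);print("idx",u.min(),u.max(),v.min(),v.max(),u.mean(),v.mean(),len(u))
k=(g<45).astype(np.uint8);k[:105]=0;k[150:]=0;k[:,:200]=0;k[:,265:]=0
n,l,st,ce=cv2.connectedComponentsWithStats(k);i=1+st[1:,4].argmax();print("knob",st[i],ce[i])
c=cv2.HoughCircles(cv2.medianBlur(g[150:210,295:350],3),cv2.HOUGH_GRADIENT,1,20,param1=80,param2=10,minRadius=12,maxRadius=22);print("pivot",c)
```

```text
85 [152, 154, 155, 153, 153, 154, 156, 152, 151, 151, 152, 128, 101, 94, 90, 90, 88, 86, 100, 167, 238, 248, 239, 210, 220, 232, 232, 233, 232, 232, 232, 233, 232, 231, 232, 232, 232, 232, 232, 231, 233, 231, 231, 231, 232, 232, 231, 230, 231, 231, 230, 231, 230, 230, 230, 234, 242, 241, 226, 178, 144, 136, 129, 122, 140, 161, 172, 174, 172, 171, 174, 172]
105 [159, 158, 159, 158, 159, 159, 161, 163, 157, 117, 86, 127, 225, 245, 245, 245, 197, 127, 104, 163, 237, 245, 244, 242, 243, 243, 243, 243, 242, 243, 241, 242, 243, 242, 242, 242, 243, 242, 243, 242, 242, 242, 242, 242, 242, 243, 242, 242, 243, 241, 242, 242, 243, 243, 243, 243, 232, 211, 177, 154, 145, 136, 122, 119, 156, 175, 175, 175, 172, 175, 174, 174]
140 [160, 160, 160, 158, 158, 159, 160, 153, 116, 98, 158, 239, 247, 247, 246, 191, 111, 140, 235, 246, 244, 244, 243, 243, 242, 243, 244, 243, 244, 243, 243, 243, 243, 243, 243, 243, 243, 243, 243, 244, 243, 243, 243, 244, 243, 243, 243, 243, 243, 243, 242, 243, 243, 234, 231, 184, 148, 145, 136, 128, 120, 147, 172, 179, 177, 179, 176, 178, 177, 179, 177, 174]
160 [155, 160
[... 1755 characters left out ...]
 6  31] [389.7 183.4] [ 565.1 -242.2]
[380 202   4   7  19] [381.1 204.5] [ 557.  -256.9]
[367 222   8   3  21] [370.  222.9] [ 547.  -269.7]
[378 223   3   2   5] [378.8 223.6] [ 553.5 -271.3]
[387 226   2   8  16] [387.5 229.5] [ 559.6 -277. ]
[388 236   3   3   7] [388.9 236.7] [ 560.  -282.9]
[388 241   1   4   4] [388.  242.5] [ 558.8 -287.4]
[388 247   2   6  10] [388.4 249.5] [ 558.5 -293.2]
[352 254   9   7  34] [354.8 257.4] [ 531.7 -295.4]
[364 255   8   2   9] [367.2 255.1] [ 541.6 -295.1]
[388 255   2   6   9] [388.7 258. ] [ 557.9 -300.2]
idx 189 212 206 231 200.83333333333334 219.55555555555554 18
knob [210 112  40  35 778] [230.46015424 131.23264781]
pivot [[[29.5 27.5 18.1]]]
```

Run:
```python
from h import *
s,im=load("w4");C=cam("wrist",s)
P=np.array([cast(C,(a+b)/2,r,59)[:2] for r,a,b in((105,363,400.5),(140,361,398.5),(160,360,396.7),(230,357,391.8),(250,355.5,391))])
W=[np.linalg.norm(cast(C,a,r,59)-cast(C,b,r,59)) for r,a,b in((105,363,400.5),(140,361,398.5),(160,360,396.7),(230,357,391.8),(250,355.5,391))]
k=np.polyfit(P[:,1],P[:,0],1);print(P.round(1),np.round(W,1),k,"yhat ang",90-np.degrees(np.arctan(k[0])))
for u,v in((383,76),(383,97),(373,262)):print(cast(C,u,v,59)[:2].round(1))
hsv=cv2.cvtColor(im,40);sub=hsv[195:245,180:225]
y=((sub[...,0]<35)&(sub[...,0]>10)&(sub[...,1]>110)&(sub[...,2]>120)).astype(np.uint8);
n,l,st,ce=cv2.connectedComponentsWithStats(y);i=1+st[1:,4].argmax();print("idx",st[i],ce[i]+[180,195])
for r in range(0,50,2):print("".join("#" if q else "." for q in y[r]))
m=y.astype(bool);
pv=cast(C,324.5,177.5,60);print("pivot",pv,"idx",cast(C,*(ce[i]+[180,195]),48))
# tube end in hand (tool coords, top at tcp z -7.5)
g=cv2.cvtColor(im,6).astype(int);
for r in(225,245,265):print(r,g[r,298:344].tolist())
print([g[r,320] for r in range(200,225)])
```

```text
[[ 565.6 -186.9]
 [ 561.4 -210.2]
 [ 558.8 -223.9]
 [ 549.6 -275.8]
 [ 546.7 -291.7]] [26.2 26.9 26.7 26.8 27.7] [1.79737805e-01 5.99148881e+02] yhat ang 79.81057816759
[ 568.6 -168.5]
[ 567.  -181.9]
[ 545.3 -301.5]
idx [  6  10  28  29 416] [200.87980769 217.99278846]
.............................................
.............................................
.............................................
.............................................
.............................................
.................#####.......................
...........############......................
.......################......................
.......######################................
........#########################............
.........#########################...........
..........###........#############...........
..........#...........###########............
......................##########.............
......................########...............
....................##########...............
..............#################..............
...............################..............
.
[... 647 characters left out ...]
, 77, 84, 93, 94, 89, 90, 89, 91, 90, 88, 91, 91, 89, 87, 90, 90, 89, 88, 88, 89, 87, 86, 89, 88, 88, 86, 83, 76, 81, 84, 85, 87, 84, 86, 87, 88, 86]
265 [101, 96, 96, 97, 95, 97, 97, 97, 93, 83, 81, 90, 92, 92, 91, 90, 90, 90, 89, 87, 88, 91, 88, 89, 88, 88, 86, 86, 86, 87, 86, 87, 87, 87, 85, 88, 119, 159, 172, 173, 171, 170, 172, 175, 174, 173]
[np.int64(86), np.int64(86), np.int64(85), np.int64(82), np.int64(88), np.int64(88), np.int64(83), np.int64(87), np.int64(85), np.int64(85), np.int64(83), np.int64(78), np.int64(61), np.int64(58), np.int64(62), np.int64(69), np.int64(82), np.int64(89), np.int64(89), np.int64(91), np.int64(88), np.int64(88), np.int64(88), np.int64(91), np.int64(92)]
```

Emit:
{"method": "apply_moves", "body": {
  "deltas": [
    [0, 0, 0, 0, 0, 0.21, 0],
    [0.91, 0.13, 0, 0, 0, 0, 0],
    [0.91, 0.13, 0, 0, 0, 0, 0],
    [0.91, 0.13, 0, 0, 0, 0, 0],
    [0.91, 0.13, 0, 0, 0, 0, 0],
    [0.91, 0.13, 0, 0, 0, 0, 0],
    [0.91, 0.13, 0, 0, 0, 0, 0],
    [0.91, 0.13, 0, 0, 0, 0, 0]
  ]
}}

```text
time: 13.15
tool_pos: [568.9, -87.6, 198.7]
tcp_rot: [180.0, 0.0, 79.7]
ft_force: [-0.1, -0.4, 0.0]
finger_gap: 9.6
grip_force: 41.3
```

Emit:
{"method": "apply_moves", "body": {
  "deltas": [
    [0.91, 0.13, 0, 0, 0, 0, 0],
    [0.91, 0.13, 0, 0, 0, 0, 0],
    [0.91, 0.12, 0, 0, 0, 0, 0],
    [0.91, 0.1, 0.6, 0, 0, 0, 0],
    [0, 0, 1, 0, 0, 0, 0],
    [0, 0, 1, 0, 0, 0, 0],
    [0, 0, 1, 0, 0, 0, 0],
    [0, 0, 0.6, 0, 0, 0, 0]
  ]
}}

```text
time: 14.15
tool_pos: [601.3, 16.5, 70.8]
tcp_rot: [-179.9, 0.0, 79.8]
ft_force: [-0.1, 0.0, -0.3]
finger_gap: 9.2
grip_force: 41.3
```

Emit:
{"method": "apply_moves", "body": {
  "deltas": [
    [0, 0, 0, 0, 0, 0, 0],
    [0, 0, 0, 0, 0, 0, 0]
  ]
}}

```text
time: 14.4
tool_pos: [603.2, 16.1, 73.9]
tcp_rot: [179.9, -0.0, 79.8]
ft_force: [0.3, -0.5, -0.3]
finger_gap: 9.3
grip_force: 41.3
```

```bash
cat >> h.py <<'E'
YH=np.array([.1769,.9842]);XH=np.array([.9842,-.1769])
def fs():
    a=[]
    for _ in range(1):a.append(sense())
    s=a[0];p=s["tool_pos"][:2]
    print(f't {s["time"]:.2f} fy {p@YH+138.8:.2f} n {p@XH:.2f} z {s["tool_pos"][2]:.2f} rot {s["tcp_rot"].round(2)} F {s["ft_force"].round(1)} M {s["wrist_torque"].round(2)} gap {s["finger_gap"]:.1f}')
    return s
E
python3 - <<'E'
from h import *
fs();cv2.imwrite("pics/t1.png",snapshot("top")[:,:,::-1])
im=snapshot("scene")[:,:,::-1];cv2.imwrite("pics/s1.png",cv2.resize(im[200:400,260:500],None,fx=3,fy=3,interpolation=2))
E
```

```text
t 14.40 fy 261.36 n 590.82 z 73.93 rot [ 1.7989e+02 -1.0000e-02  7.9750e+01] F [ 0.3 -0.5 -0.3] M [0.02 0.01 0.01] gap 9.3
```

View pics/s1.png

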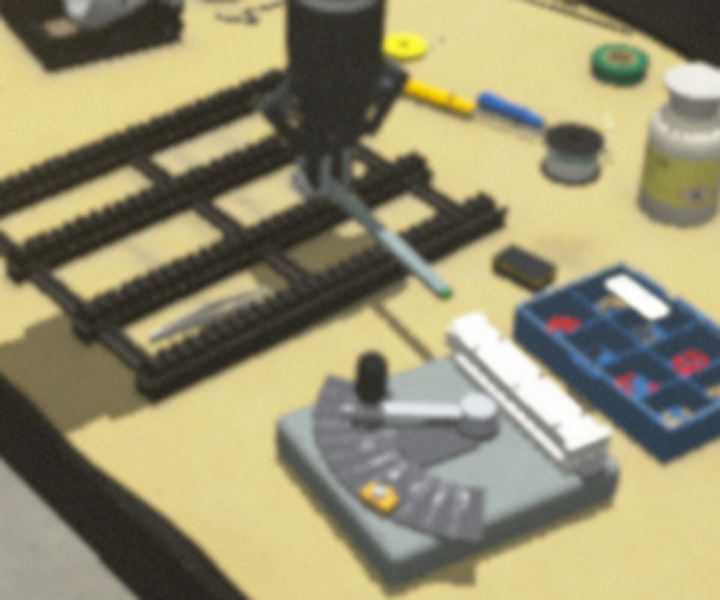

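The scene view shows the tube held level, its green leading end at about (408,297), in line with the sleeve mouth at about (416,309). I'll check its lateral position numerically.

Run:
```python
from h import *
L=[]
for n in("scene","top")*4:
    im=snapshot(n);s=sense();L.append([*s["tool_pos"],s["tcp_rot"][2]])
    if len(L)>2:continue
    C=cam(n);h=cv2.cvtColor(im,cv2.COLOR_RGB2HSV)
    tip=np.array([603.2,16.1])-163.5*YH
    u,v=np.int32(proj(C,[*tip,64]));print(n,"pred tip px",u,v)
    y0,x0=v-14,u-14
    sub=h[y0:v+14,x0:u+14];m=(sub[...,0]>50)&(sub[...,0]<90)&(sub[...,1]>70)
    vv,uu=np.nonzero(m);print(len(uu))
    if len(uu):
        p=cast(C,uu.mean()+x0,vv.mean()+y0,62);print("tip",p,"fy",p[:2]@YH+138.8,"n",p[:2]@XH)
L=np.array(L);print(L.round(2),L.mean(0));p=L.mean(0)[:2];print("fy",p@YH+138.8,"n",p@XH)
```

```text
scene pred tip px 408 298
5
tip [ 577.29338007 -138.89169698   62.        ] fy 104.2259907632484 n 592.7420858629406
top pred tip px 444 241
5
tip [ 575.82506396 -143.79572322   62.        ] fy 99.13970301997772 n 592.164491384744
[[603.4   16.05  74.19  79.75]
 [603.21  16.05  73.93  79.75]
 [602.96  16.06  73.61  79.75]
 [602.78  16.08  73.37  79.75]
 [602.61  16.07  73.12  79.76]
 [602.47  16.09  72.9   79.75]
 [602.37  16.08  72.75  79.75]
 [602.28  16.1   72.63  79.75]] [602.75944508  16.07385815  73.31240849  79.75252298]
fy 261.2480370251202 n 590.3923803389514
```

Emit:
{"method": "apply_moves", "body": {
  "deltas": [
    [0, -0.02, 0.18, 0, 0, 0, 0],
    [0, 0, 0.17, 0, 0, 0, 0],
    [0, 0, 0, 0, 0, 0, 0],
    [0, 0, 0, 0, 0, 0, 0],
    [0, 0, 0, 0, 0, 0, 0],
    [0, 0, 0, 0, 0, 0, 0]
  ]
}}

```text
time: 15.65
tool_pos: [601.8, 16.2, 62.2]
tcp_rot: [180.0, -0.0, 79.8]
ft_force: [0.3, -0.5, 0.1]
finger_gap: 9.6
grip_force: 41.3
```

```bash
python3 -c "
from h import *
fs()"
```

```text
t 15.65 fy 261.21 n 589.43 z 62.22 rot [179.98  -0.    79.76] F [ 0.3 -0.5  0.1] M [ 0.04 -0.01 -0.  ] gap 9.6
```

Emit:
{"method": "apply_moves", "body": {
  "deltas": [
    [-0.25, 0, 0, 0, 0, 0, 0],
    [-0.25, 0, 0, 0, 0, 0, 0],
    [-0.25, 0, 0, 0, 0, 0, 0],
    [-0.25, 0, 0, 0, 0, 0, 0],
    [-0.25, 0, 0, 0, 0, 0, 0],
    [-0.25, 0, 0, 0, 0, 0, 0],
    [0, 0, 0, 0, 0, 0, 0],
    [0, 0, 0, 0, 0, 0, 0]
  ]
}}

```text
time: 16.65
tool_pos: [593.6, -28.0, 62.0]
tcp_rot: [-180.0, -0.0, 79.7]
ft_force: [0.0, -0.1, -0.4]
finger_gap: 9.5
grip_force: 41.3
```

```bash
python3 -c "
from h import *
fs()
cv2.imwrite('pics/s2.png',snapshot('scene')[:,:,::-1]);wrist('w5')"
```

```text
t 16.65 fy 216.25 n 589.21 z 61.98 rot [-1.800e+02 -1.000e-02  7.975e+01] F [ 0.  -0.1 -0.4] M [ 0.03  0.01 -0.04] gap 9.5
```

Emit:
{"method": "apply_moves", "body": {
  "deltas": [
    [-0.3, 0, 0, 0, 0, 0, 0],
    [-0.3, 0, 0, 0, 0, 0, 0],
    [-0.3, 0, 0, 0, 0, 0, 0],
    [-0.3, 0, 0, 0, 0, 0, 0],
    [-0.3, 0, 0, 0, 0, 0, 0],
    [-0.3, 0, 0, 0, 0, 0, 0],
    [0, 0, 0, 0, 0, 0, 0],
    [0, 0, 0, 0, 0, 0, 0]
  ]
}}

```text
time: 17.75
tool_pos: [584.0, -81.1, 62.0]
tcp_rot: [-180.0, -0.0, 79.7]
ft_force: [-0.2, 0.2, -0.5]
finger_gap: 9.3
grip_force: 41.3
```

```bash
python3 -c "
from h import *
fs()
im=snapshot('scene')[:,:,::-1];wrist('w6')
cv2.imwrite('pics/s3.png',cv2.resize(im[230:400,330:500],None,fx=3.5,fy=3.5,interpolation=2))"
```

```text
t 17.75 fy 162.28 n 589.16 z 61.98 rot [-1.800e+02 -1.000e-02  7.975e+01] F [-0.2  0.2 -0.5] M [ 0.05  0.04 -0.06] gap 9.3
```

View pics/s3.png

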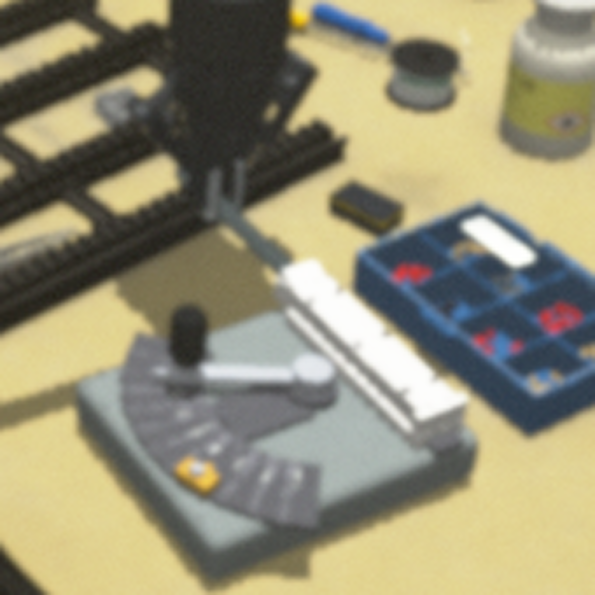

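The tube has entered the sleeve cleanly, at about (410,302) in the full image. That was the last of my viewings. I'll continue towards the stop.

Emit:
{"method": "apply_moves", "body": {
  "deltas": [
    [-0.3, 0, 0, 0, 0, 0, 0],
    [-0.3, 0, 0, 0, 0, 0, 0],
    [-0.3, 0, 0, 0, 0, 0, 0],
    [-0.3, 0, 0, 0, 0, 0, 0],
    [-0.3, 0, 0, 0, 0, 0, 0],
    [-0.2, 0, 0, 0, 0, 0, 0],
    [0, 0, 0, 0, 0, 0, 0],
    [0, 0, 0, 0, 0, 0, 0]
  ]
}}

```text
time: 18.85
tool_pos: [575.0, -131.2, 62.0]
tcp_rot: [-180.0, -0.0, 79.8]
ft_force: [-0.6, 0.2, -0.4]
finger_gap: 9.0
grip_force: 41.3
```

Emit:
{"method": "apply_moves", "body": {
  "deltas": [
    [-0.05, 0, 0, 0, 0, 0, 0],
    [-0.05, 0, 0, 0, 0, 0, 0],
    [-0.05, 0, 0, 0, 0, 0, 0],
    [-0.05, 0, 0, 0, 0, 0, 0],
    [0, 0, 0, 0, 0, 0, 0]
  ]
}}

```text
time: 19.48
tool_pos: [573.9, -137.4, 62.0]
tcp_rot: [-180.0, -0.0, 79.7]
ft_force: [-0.1, 0.0, 0.2]
finger_gap: 9.0
grip_force: 41.3
```

```bash
python3 -c "
from h import *
fs()"
```

```text
t 19.48 fy 105.10 n 589.11 z 61.99 rot [-180.     -0.     79.75] F [-0.1  0.   0.2] M [ 0.01  0.04 -0.03] gap 9.0
```

Creep on until the stop is felt.

Emit:
{"method": "apply_moves", "body": {
  "deltas": [
    [-0.04, 0, 0, 0, 0, 0, 0],
    [-0.04, 0, 0, 0, 0, 0, 0],
    [-0.04, 0, 0, 0, 0, 0, 0],
    [0, 0, 0, 0, 0, 0, 0]
  ]
}}

```text
time: 19.98
tool_pos: [573.4, -139.2, 61.8]
tcp_rot: [-180.0, -0.1, 79.8]
ft_force: [2.8, 7.7, 0.2]
finger_gap: 9.5
grip_force: 41.3
```

```bash
python3 -c "
from h import *
fs()"
```

```text
t 19.98 fy 103.28 n 588.97 z 61.83 rot [-1.7998e+02 -1.5000e-01  7.9780e+01] F [2.8 7.7 0.2] M [ 1.38 -0.24  0.06] gap 9.5
```

Contact with 8 N at the predicted home position. I'll settle the tube, release it and rise.

Emit:
{"method": "apply_moves", "body": {
  "deltas": [
    [0.01, 0, 0.04, 0, 0, 0, 0],
    [0, 0, 0, 0, 0, 0, 0],
    [0, 0, 0, 0, 0, 0, 0.3],
    [0, 0, 0, 0, 0, 0, 0.3],
    [0, 0, 0, 0, 0, 0, 0.3],
    [0, 0, 0, 0, 0, 0, 0.3]
  ]
}}

```text
time: 20.72
tool_pos: [573.3, -140.7, 60.8]
tcp_rot: [180.0, 0.0, 79.7]
ft_force: [-0.2, 0.0, 0.6]
finger_gap: 25.8
grip_force: 0.0
```

Emit:
{"method": "apply_moves", "body": {
  "deltas": [
    [0, 0, -0.4, 0, 0, 0, 0.3],
    [0, 0, -0.8, 0, 0, 0, 0.3],
    [0, 0, -1, 0, 0, 0, 0.3],
    [0, 0, -1, 0, 0, 0, 0.3],
    [0, 0, -1, 0, 0, 0, 0.3],
    [0, 0, -0.4, 0, 0, 0, 0.3]
  ]
}}

```text
time: 21.48
tool_pos: [574.6, -141.0, 202.1]
tcp_rot: [179.7, 0.0, 79.8]
ft_force: [-1.2, -0.2, -0.6]
finger_gap: 25.7
grip_force: 0.0
```

```bash
python3 -c "
from h import *
fs()"
```

```text
t 21.48 fy 101.70 n 590.42 z 202.11 rot [1.7975e+02 4.0000e-02 7.9760e+01] F [-1.2 -0.2 -0.6] M [ 0.03  0.   -0.02] gap 25.7
```

Emit:
{"method": "apply_moves", "body": {
  "deltas": [
    [-0.82, -0.42, 0, 0, 0, 0, 0.3],
    [-0.82, -0.42, 0, 0, 0, 0, 0.3],
    [-0.82, -0.42, 0, 0, 0, 0, 0.3],
    [-0.82, -0.42, 0, 0, 0, 0, 0.3],
    [-0.82, -0.42, 0, 0, 0, 0, 0.3],
    [-0.82, -0.42, 0, 0, 0, 0, 0.3],
    [0, 0, 0, 0, 0, 0, 0.3],
    [0, 0, 0, 0, 0, 0, 0.3]
  ]
}}

```text
time: 22.48
tool_pos: [472.7, -272.0, 198.5]
tcp_rot: [-180.0, -0.0, 79.7]
ft_force: [-0.3, 0.8, -0.7]
finger_gap: 25.3
grip_force: 0.0
```

Emit:
{"method": "apply_moves", "body": {
  "deltas": [
    [0, 0, 0, 0, 0, 0, 0.3],
    [0, 0, 0, 0, 0, 0, 0.3],
    [0, 0, 0, 0, 0, 0, 0.3],
    [0, 0, 0, 0, 0, 0, 0.3]
  ]
}}

```text
time: 22.98
tool_pos: [472.8, -272.1, 198.8]
tcp_rot: [-180.0, -0.0, 79.8]
ft_force: [-0.5, -0.6, 0.3]
finger_gap: 25.6
grip_force: 0.0
```

Run:
```python
from h import *
fs();s,im=wrist("w7");C=cam("wrist",s);g=cv2.cvtColor(im,6);hsv=cv2.cvtColor(im,40)
F=lambda p:(p[:2]@XH-529.7,p[:2]@YH+138.8)
W=lambda x,y:(x+529.7)*XH+(y-138.8)*YH
pv=proj(C,[*W(20,0),60]);print("pred pivot px",pv)
x0,y0=int(pv[0])-30,int(pv[1])-30
c=cv2.HoughCircles(cv2.medianBlur(g[y0:y0+60,x0:x0+60],3),cv2.HOUGH_GRADIENT,1,40,param1=80,param2=8,minRadius=11,maxRadius=22)
c=c[0,0];print("pivot",c[0]+x0,c[1]+y0,c[2],[np.round(F(cast(C,c[0]+x0,c[1]+y0,z)),1) for z in(50,60,65)])
ip=np.int32(proj(C,[416,-247,48]));x0,y0=ip-25
sub=hsv[y0:y0+50,x0:x0+50];y=((sub[...,0]<35)&(sub[...,0]>10)&(sub[...,1]>110)&(sub[...,2]>120)).astype(np.uint8)
y=cv2.morphologyEx(y,cv2.MORPH_CLOSE,np.ones((9,9)))
n,l,st,ce=cv2.connectedComponentsWithStats(y);i=1+st[1:,4].argmax();print("idx",st[i],ce[i]+[x0,y0],F(cast(C,*(ce[i]+[x0,y0]),49)))
for r in range(0,50,2):print("".join("#" if q else "." for q in y[r]))
kp=np.int32(proj(C,[*W(20-72*np.cos(.3),72*np.sin(.3)),92]));print("knob guess",kp)
k=(g<45).astype(np.uint8);k[:max(0,kp[1]-60)]=0;k[kp[1]+60:]=0;k[:,:max(0,kp[0]-70)]=0;k[:,kp[0]+60:]=0
n,l,st,ce=cv2.connectedComponentsWithStats(k)
for i in range(1,n):
    if st[i,4]>200:print("knob",st[i],ce[i])
# tube end
te=np.int32(proj(C,[*W(60,144),53]));print("tube end px",te)
for r in range(max(0,te[1]-8),te[1]+40,4):print(r,g[r,te[0]-20:te[0]+20:1].tolist())
```

```text
t 22.98 fy -45.41 n 513.48 z 198.79 rot [-180.     -0.     79.78] F [-0.5 -0.6  0.3] M [-0.02 -0.02 -0.02] gap 25.6
pred pivot px (np.float64(368.44574292133274), np.float64(172.6208912825552))
pivot 366.5 170.5 15.5 [array([19.7,  0.7]), array([18.5,  1.5]), array([17.9,  2. ])]
idx [ 11  12  26  29 448] [241.08705357 210.50669643] (np.float64(-77.9480547349932), np.float64(-30.33472108324966))
..................................................
..................................................
..................................................
..................................................
..................................................
..................................................
.......................##.........................
.................#########........................
............###############.......................
...........#################......................
............#####################.................
............#########################.............
.............#######################..............
..............#####################...............
...............###################................
.................################.................
.................################.................
.................################.................
..................###############.................
....................########......................
.....................##...........................
..................................................
..................................................
..................................................
..................................................
knob guess [267 143]
knob [262 101  35  36 390] [280.82564103 119.73846154]
tube end px [437 -55]
```

Run:
```python
from h import *
F=lambda p:np.array((p[:2]@XH-529.7,p[:2]@YH+138.8))
W=lambda x,y:(x+529.7)*XH+(y-138.8)*YH
s,im=load("w7");C=cam("wrist",s);g=cv2.cvtColor(im,6)
k=(g<75).astype(np.uint8)[90:150,240:320]
for r in range(0,60,2):print("".join("#" if q else "." for q in k[r]))
for q in((279.5,119),):
    f=F(cast(C,*q,92));d=f-[20,0];print(f,np.hypot(*d),"angle",.85+np.arctan2(-d[1],-d[0]))
T=cam("top");im=snapshot("top")[:,:,::-1].astype(int)
for y in(74,100,144,150):print(y,proj(T,[*W(60,y),53]))
b=im[225:262,425:470];
print("B-R");[print(225+i,(b[i,:,0]-b[i,:,2]).tolist()) for i in range(5,26)]
```

```text
................................................................................
................................................................................
................................................................................
................................................................................
................................................................................
................................................................................
..............................##############....................................
...........................#####################................................
..........................########################..............................
.........................###########################............................
.......................###############################..........................
......................#################################.........................
......................##################################........................
.....................##########################
[... 5394 characters left out ...]
 1, 2, 1, -6, -8, -8, -8, -8, -7, -3, 0, -1, -1, -1, -1, -2, -1, 0]
248 [-58, -57, -56, -57, -53, -49, -49, -49, -43, -35, -35, -35, -34, -34, -36, -36, -35, -34, -35, -33, -34, -34, -35, -34, -34, -23, -10, -7, -7, -6, -8, -8, -7, -8, -7, -7, -2, -1, -2, -1, -1, 0, -2, -1, -1]
249 [-59, -58, -57, -57, -56, -55, -55, -56, -52, -49, -48, -48, -49, -50, -51, -52, -44, -34, -34, -33, -33, -34, -35, -35, -32, -21, -8, -5, -8, -8, -9, -8, -8, -8, -9, -4, -2, -1, -1, -2, -1, -1, -1, -1, -1]
250 [-60, -58, -58, -57, -56, -55, -55, -55, -55, -55, -54, -54, -54, -57, -59, -59, -55, -47, -47, -46, -47, -48, -42, -35, -32, -19, -8, -4, -5, -3, -2, -4, -7, -7, -8, -4, -1, -1, -1, -1, -1, -2, -1, -1, -1]
```

Tube end is within about 1 mm of home in the top view. The lever reads about 0.31 and the index about 1.15. Next I grip the knob from above.

Emit:
{"method": "apply_moves", "body": {
  "deltas": [
    [0.91, -0.29, 0, 0, 0, 0, 0.6],
    [0.91, -0.29, 0, 0, 0, 0, 0.6],
    [0.91, -0.28, 0, 0, 0, 0, 0.6],
    [0, 0, 0.6, 0, 0, 0, 0.6],
    [0, 0, 0.8, 0, 0, 0, 0.6],
    [0, 0, 0.6, 0, 0, 0, 0.6],
    [0, 0, 0, 0, 0, 0, 0.6],
    [0, 0, 0, 0, 0, 0, 0.6]
  ]
}}

```text
time: 24.08
tool_pos: [462.1, -187.6, 139.2]
tcp_rot: [180.0, 0.0, 79.7]
ft_force: [0.2, 0.6, -0.4]
finger_gap: 51.4
grip_force: 0.0
```

Emit:
{"method": "apply_moves", "body": {
  "deltas": [
    [0, 0, 0, 0, 0, 0, 0.6],
    [0, 0, 0, 0, 0, 0, 0.6]
  ]
}}

```text
time: 24.32
tool_pos: [462.3, -187.5, 139.6]
tcp_rot: [179.9, 0.0, 79.8]
ft_force: [0.3, -0.1, 0.1]
finger_gap: 51.2
grip_force: 0.0
```

Run:
```python
from h import *
fs();s,im=wrist("w8");C=cam("wrist",s);g=cv2.cvtColor(im,6)
W=lambda x,y:(x+529.7)*XH+(y-138.8)*YH
p=np.int32(proj(C,[*W(-41.5,36.4),92]));print("knob pred px",p)
k=(g<75).astype(np.uint8)
for r in range(p[1]-60,min(480,p[1]+70),4):print(r,"".join("#" if q else "." for q in k[r,p[0]-110:p[0]+110:2]))
```

```text
t 24.32 fy 36.09 n 488.19 z 139.61 rot [1.7992e+02 3.0000e-02 7.9750e+01] F [ 0.3 -0.1  0.1] M [-0.01  0.02  0.02] gap 51.2
knob pred px [318 275]
215 .................#.............#################################..############................................
219 .................#............###################################...###########...............................
223 .................#...........######################################..########.................................
227 .................##.........########################..#####################...................................
231 .................#.........###########################...###############......................................
235 .................#.........###########################################........................................
239 .................##.......################......#...################............#.............................
243 .................##......####################......###############.......#....................................
247 ..................##....#####
[... 2141 characters left out ...]
##########
323 ..##########################################################...........................#######################
327 #############################################################..........................#######################
331 ########......#############....###############################.........................#############......####
335 ###########...#############.....#...############....###########........................############....#######
339 ###########...############..#....#...#######################............................###########...########
343 ##########################....#...#.###########################..#......................######################
```

Emit:
{"method": "apply_moves", "body": {
  "deltas": [
    [0, 0, 0.5, 0, 0, 0, 0.6],
    [0, 0, 0.5, 0, 0, 0, 0.6],
    [0, 0, 0.5, 0, 0, 0, 0.6],
    [0, 0, 0.48, 0, 0, 0, 0.6],
    [0, 0, 0, 0, 0, 0, 0.6]
  ],
  "grip_force": 25
}}

```text
time: 25.0
tool_pos: [460.6, -186.5, 77.4]
tcp_rot: [-179.8, -0.1, 79.8]
ft_force: [-0.8, 0.1, -0.4]
finger_gap: 50.9
grip_force: 0.0
```

Emit:
{"method": "apply_moves", "body": {
  "deltas": [
    [0, 0, 0, 0, 0, 0, 0.1],
    [0, 0, 0, 0, 0, 0, 0.1],
    [0, 0, 0, 0, 0, 0, 0.1],
    [0, 0, 0, 0, 0, 0, 0.1]
  ],
  "grip_force": 25
}}

```text
time: 25.5
tool_pos: [460.9, -186.5, 80.0]
tcp_rot: [-179.9, -0.1, 79.8]
ft_force: [-8.5, 4.7, 8.0]
finger_gap: 20.7
grip_force: 25.3
```

```bash
python3 -c "
from h import *
s=fs();print(s['grip_force'])"
```

```text
t 25.50 fy 36.82 n 486.64 z 80.01 rot [-1.7986e+02 -6.0000e-02  7.9760e+01] F [-8.5  4.7  8. ] M [ 0.78  1.46 -0.1 ] gap 20.7
25.250922659179196
```

Emit:
{"method": "apply_moves", "body": {
  "deltas": [
    [-0.22, -0.12, 0, 0, 0, 0, 0.1],
    [-0.23, -0.09, 0, 0, 0, 0, 0.1],
    [-0.24, -0.07, 0, 0, 0, 0, 0.1],
    [-0.25, -0.04, 0, 0, 0, 0, 0.1],
    [-0.25, -0.02, 0, 0, 0, 0, 0.1],
    [-0.25, 0.01, 0, 0, 0, 0, 0.1],
    [-0.25, 0.04, 0, 0, 0, 0, 0.1],
    [-0.24, 0.06, 0, 0, 0, 0, 0.1]
  ]
}}

```text
time: 26.5
tool_pos: [442.2, -242.3, 79.8]
tcp_rot: [-179.6, -0.0, 79.8]
ft_force: [-18.8, 4.2, 15.5]
finger_gap: 20.9
grip_force: 28.6
```

Emit:
{"method": "apply_moves", "body": {
  "deltas": [
    [0, 0, 0, 0, 0, 0, 0.1],
    [0, 0, 0, 0, 0, 0, 0.1],
    [0, 0, 0, 0, 0, 0, 0.1]
  ]
}}

```text
time: 26.88
tool_pos: [442.2, -243.1, 79.8]
tcp_rot: [-179.7, 0.0, 79.8]
ft_force: [-17.2, 1.4, 12.1]
finger_gap: 20.8
grip_force: 28.2
```

```bash
python3 -c "
from h import *
s=fs();p=s['tool_pos'][:2];d=np.array([p@XH-529.7-20,p@YH+138.8]);print(s['grip_force'],d,np.hypot(*d),.85+np.arctan2(-d[1],-d[0]))"
```

```text
t 26.88 fy -22.27 n 478.18 z 79.84 rot [-1.7968e+02  4.0000e-02  7.9770e+01] F [-17.2   1.4  12.1] M [0.2  2.88 0.29] gap 20.8
28.20196470245719 [-71.52098233 -22.26855538] 74.90753948931098 1.1518431804188447
```

Emit:
{"method": "apply_moves", "body": {
  "deltas": [
    [0, -0.06, 0, 0, 0, 0, 0.1],
    [0, 0, 0, 0, 0, 0, 0.1],
    [0, 0, 0, 0, 0, 0, 0.5],
    [0, 0, 0, 0, 0, 0, 0.5],
    [0, 0, 0, 0, 0, 0, 0.5],
    [0, 0, 0, 0, 0, 0, 0.5],
    [0, 0, 0, 0, 0, 0, 0.5]
  ]
}}

```text
time: 27.75
tool_pos: [443.0, -242.6, 79.4]
tcp_rot: [180.0, -0.0, 79.8]
ft_force: [-0.9, 0.0, -0.2]
finger_gap: 43.1
grip_force: 0.0
```

Emit:
{"method": "apply_moves", "body": {
  "deltas": [
    [0, 0, -0.5, 0, 0, 0, 0.5],
    [0, 0, -0.9, 0, 0, 0, 0.5],
    [0, 0, -0.9, 0, 0, 0, 0.5],
    [-0.5, 0.4, -0.9, 0, 0, 0, 0.5],
    [-0.5, 0.4, -0.8, 0, 0, 0, 0.5],
    [0, 0, 0, 0, 0, 0, 0.5],
    [0, 0, 0, 0, 0, 0, 0.5],
    [0, 0, 0, 0, 0, 0, 0.5]
  ]
}}

```text
time: 28.75
tool_pos: [460.4, -275.4, 198.1]
tcp_rot: [-179.9, -0.1, 79.8]
ft_force: [0.1, -0.4, -0.9]
finger_gap: 42.6
grip_force: 0.0
```

Emit:
{"method": "apply_moves", "body": {
  "deltas": [
    [0, 0, 0, 0, 0, 0, 0.5],
    [0, 0, 0, 0, 0, 0, 0.5],
    [0, 0, 0, 0, 0, 0, 0.5],
    [0, 0, 0, 0, 0, 0, 0.5]
  ]
}}

```text
time: 29.25
tool_pos: [461.3, -276.3, 199.4]
tcp_rot: [-180.0, -0.0, 79.8]
ft_force: [-0.1, -0.3, -0.1]
finger_gap: 42.8
grip_force: 0.0
```

Run:
```python
from h import *
fs();s,im=wrist("w9");C=cam("wrist",s);g=cv2.cvtColor(im,6);hsv=cv2.cvtColor(im,40)
F=lambda p:np.array((p[:2]@XH-529.7,p[:2]@YH+138.8));W=lambda x,y:(x+529.7)*XH+(y-138.8)*YH
ip=np.int32(proj(C,[*W(-78,-30.3),49]));pv=np.int32(proj(C,[*W(20,0),55]));kp=np.int32(proj(C,[*W(-49,-21.3),92]));print(ip,pv,kp)
x0,y0=ip-28;sub=hsv[y0:y0+56,x0:x0+56];y=((sub[...,0]<35)&(sub[...,0]>10)&(sub[...,1]>110)&(sub[...,2]>120)).astype(np.uint8)
y=cv2.morphologyEx(y,cv2.MORPH_CLOSE,np.ones((9,9)))
n,l,st,ce=cv2.connectedComponentsWithStats(y);i=1+st[1:,4].argmax();print("idx",st[i],ce[i]+[x0,y0],F(cast(C,*(ce[i]+[x0,y0]),49)))
for q in(slice(pv[1]-32,pv[1]+32),):
    c=cv2.HoughCircles(cv2.medianBlur(g[q,pv[0]-32:pv[0]+32],3),cv2.HOUGH_GRADIENT,1,60,param1=80,param2=8,minRadius=11,maxRadius=22)
    if c is not None:
        c=c[0,0]+[pv[0]-32,pv[1]-32,0];print("pivot",c,F(cast(C,*c[:2],50)),F(cast(C,*c[:2],60)))
k=(g<75).astype(np.uint8)
for r in range(kp[1]-36,kp[1]+40,3):print(r,"".join("#" if q else "." for q in k[r,kp[0]-90:kp[0]+60:2]))
print(kp[0]-90)
```

```text
t 29.25 fy -51.58 n 502.87 z 199.37 rot [-180.     -0.     79.76] F [-0.1 -0.3 -0.1] M [0.01 0.02 0.04] gap 42.8
[254 202] [381 163] [285 200]
idx [ 16  17  25  16 189] [251.81481481 197.46031746] [-79.64533207 -26.25211122]
pivot [377.5        160.5         21.39999962] [17.31064849  1.88459966] [15.75958558  2.49754455]
164 .........................####################################..............
167 .............................#################################.............
170 ..............................###########################..................
173 .................................###################.......................
176 .................................###################.......................
179 ................................#####################...............#######
182 ................................#####################........##############
185 ...............................####..####################.#................
188 ..............................######.####################.....#............
191 ...............................#####################
[... 607 characters left out ...]
................###################.###########.......#.
218 ...............................#####################...#############....#..
221 ...............................####################.##################.....
224 .......................#........###############################.########...
227 .......................#.........############################..#########...
230 .......................#..........##########################..#########....
233 .......................#...........#######################...#########.#...
236 .......................#............######################.#########.......
239 .......................##.....#......###############################.......
195
```

Run:
```python
from h import *
s,im=load("w9");C=cam("wrist",s);g=cv2.cvtColor(im,6)
F=lambda p:np.array((p[:2]@XH-529.7,p[:2]@YH+138.8))
print("x 255..389 step2")
for r in range(150,232,3):print(r,"".join("%X"%(q//16) for q in g[r,250:400:2]))
for th in(35,42,50):
    k=(g<th).astype(np.uint8);k[:165]=0;k[235:]=0;k[:,:250]=0;k[:,340:]=0
    n,l,st,ce=cv2.connectedComponentsWithStats(k);i=1+st[1:,4].argmax();print(th,st[i],ce[i])
```

```text
x 255..389 step2
150 3333333333333334656678888866666666666666666666666666666656664ADEEEDDDDC8669
153 333333333333333333334667775666666666666666766666666666646654BEEDEEDDDDDDB67
156 33333333333333333333334746566666666666666666666666666665664BEEEEDDDDDDDDD97
159 33333333333334444444443333455666666666666666666666666646878EEEEDDDDDDDDDDC7
162 333333333333466666666533334333466666666666666655668BBDEEEEAEEEEEDDDDDDDDDC6
165 3333333333333333333333333343333335466665678ABBDEEEEEEEEEDDAEDDEDDDDDDDDDDB7
168 5433333333333333323333333343333333456BDEEEEEEEEEDDDDDDDDDDBDDDEDDDDDDDDDD98
171 665433333333332211111223334456667777776BCEDDDDDDDDDDDDDDCB97DDDDDDDDDDDC879
174 656665333333211211111111577777776766666668CDDDDDDCA9866665668CDDDDDDDDC8799
177 666653333332121222111111267766666666676666654666666666666656667BBCCC9668999
180 677833333321221222221111126666776666554333333335446666666688766666667999898
183 878743334311222212221211126665543333333333333333333566666688899889898888898
186 665433336412222222112211123344444545554454555554545556988988889999898888889
189 554333333212222122222221123334444444454
[... 615 characters left out ...]
3333333333333333333333344444544444445554445555679888888898899
216 566555433333333333333333246533333333334444444444444555545555599988899898889
219 554433333333333323333334674333333333333344444444445455554445555545568899899
222 554543333333333333333335433333333333333333444444445444555555555555558988999
225 445444333333333333333333333333333347533333334444454454445555555455558888888
228 445444333333333333333333333233333574333323334444444445454445555555555889889
231 444544443333333333333333233333336633333333344444444544454455545555569888989
35 [269 170  32  33 700] [285.52285714 186.09142857]
42 [268 169  33  35 884] [284.35859729 186.11651584]
50 [267 168  35  37 946] [284.3615222  186.14693446]
```

Run:
```python
from h import *
F=lambda p:np.array((p[:2]@XH-529.7,p[:2]@YH+138.8))
W=lambda x,y:(x+529.7)*XH+(y-138.8)*YH
def knob(nm,box):
    s,im=load(nm);C=cam("wrist",s);g=cv2.cvtColor(im,6);k=np.zeros_like(g);a,b,c,d=box
    k[b:d,a:c]=g[b:d,a:c]<48
    n,l,st,ce=cv2.connectedComponentsWithStats(k);i=1+st[1:,4].argmax()
    v,u=np.nonzero(l==i);(x,y),r=cv2.minEnclosingCircle(np.c_[u,v].astype(np.float32))
    q=(st[i,:2]+st[i,2:4]/2-.5);print(nm,st[i],q,(x,y,r));return F(cast(C,*q,92))
def idx(nm):
    s,im=load(nm);C=cam("wrist",s);h=cv2.cvtColor(im,40)
    x0,y0=np.int32(proj(C,[*W(-78,-30.3),49]))-26;sub=h[y0:y0+52,x0:x0+52];y=((sub[...,0]<35)&(sub[...,0]>10)&(sub[...,1]>110)&(sub[...,2]>120)).astype(np.uint8)
    y=cv2.morphologyEx(y,cv2.MORPH_CLOSE,np.ones((9,9)));n,l,st,ce=cv2.connectedComponentsWithStats(y);i=1+st[1:,4].argmax()
    return F(cast(C,*(ce[i]+[x0,y0]),49))
k1=knob("w7",(240,90,320,150));k2=knob("w9",(250,165,340,235))
i4,i7=idx("w4"),idx("w7");print("knobs",k1,k2,"idx",i4,i7)
m=(k1+k2)/2;d=k2-k1;L=np.hypot(*d);nrm=np.array([-d[1],d[0]])/L;h=np.sqrt(72**2-L*L/4)
for sg in(1,-1):print("pivot",m+sg*h*nrm)
s,im=load("w9");C=cam("wrist",s);g=cv2.cvtColor(im,6)
pts=[]
for c in range(336,360,2):
    r=np.nonzero(g[155:182,c]>165)[0]+155
    if len(r):pts.append(F(cast(C,c,(r.min()+r.max())/2,58)))
p=np.array(pts);k=np.polyfit(p[:,0],p[:,1],1);print("bar phi",np.arctan(k[0]),len(p))
for pv in((20,0),(18,1.5),(17,2)):
    a=lambda q:np.arctan2(-(q-pv)[1],-(q-pv)[0]);print(pv,"idx",a(i4),a(i7),"knob",a(k2))
```

```text
w7 [262 101  35  36 430] [279.  118.5] (278.5, 119.0, 18.309932708740234)
w9 [268 168  34  36 917] [284.5 185.5] (284.5833435058594, 186.0833282470703, 18.152626037597656)
knobs [-41.04456898  36.32939458] [-49.50171097 -11.44956893] idx [-76.62120889 -30.62869884] [-77.94816793 -30.33449596]
pivot [21.47869224  0.62446766]
pivot [-112.02497219   24.25535798]
bar phi 0.1831489788095277 12
(20, 0) idx 0.30697713396678766 0.30033146804685806 knob 0.1632714969786404
(18, 1.5) idx 0.32733571943500317 0.32035953479589085 knob 0.18953781756095256
(17, 2) idx 0.3353541555256017 0.3282304638263484 knob 0.19955227331764075
```

The lever reads about 0.14 rad short of the index, because the knob slipped in the pads. I'll push it the rest of the way with closed fingers.

Emit:
{"method": "apply_moves", "body": {
  "deltas": [
    [0.85, -0.25, 0, 0, 0, 0, 0],
    [0.85, -0.25, 0, 0, 0, 0, 0],
    [0.84, -0.25, 0, 0, 0, 0, 0],
    [0, 0, 0.8, 0, 0, 0, 0],
    [0, 0, 0.8, 0, 0, 0, 0],
    [0, 0, 0.8, 0, 0, 0, 0],
    [0, 0, 0, 0, 0, 0, 0],
    [0, 0, 0, 0, 0, 0, 0]
  ]
}}

```text
time: 30.3
tool_pos: [453.1, -197.6, 128.4]
tcp_rot: [179.9, 0.0, 79.8]
ft_force: [0.1, -0.2, 1.0]
finger_gap: 0.2
grip_force: 0.0
```

Emit:
{"method": "apply_moves", "body": {
  "deltas": [
    [0, 0, 0.4, 0, 0, 0, 0],
    [0, 0, 0.6, 0, 0, 0, 0],
    [0, 0, 0.5, 0, 0, 0, 0],
    [0, 0, 0.08, 0, 0, 0, 0],
    [0, 0, 0, 0, 0, 0, 0],
    [0, 0, 0, 0, 0, 0, 0],
    [0, 0, 0, 0, 0, 0, 0],
    [0, 0, 0, 0, 0, 0, 0]
  ]
}}

```text
time: 31.3
tool_pos: [452.9, -197.5, 80.4]
tcp_rot: [180.0, 0.0, 79.8]
ft_force: [-0.1, 0.4, 0.3]
finger_gap: 0.0
grip_force: 0.0
```

```bash
python3 -c "
from h import *
fs()"
```

```text
t 31.30 fy 24.51 n 480.72 z 80.38 rot [1.7996e+02 1.0000e-02 7.9750e+01] F [-0.1  0.4  0.3] M [-0.   -0.01  0.03] gap 0.0
```

Emit:
{"method": "apply_moves", "body": {
  "deltas": [
    [-0.15, 0, 0, 0, 0, 0, 0],
    [-0.15, 0, 0, 0, 0, 0, 0],
    [-0.13, 0, 0, 0, 0, 0, 0],
    [-0.1, 0, 0, 0, 0, 0, 0],
    [-0.1, 0, 0, 0, 0, 0, 0],
    [-0.1, 0, 0, 0, 0, 0, 0],
    [0, 0, 0, 0, 0, 0, 0],
    [0, 0, 0, 0, 0, 0, 0]
  ]
}}

```text
time: 32.3
tool_pos: [448.7, -219.1, 80.0]
tcp_rot: [-180.0, 0.0, 79.8]
ft_force: [-0.1, 0.8, 0.5]
finger_gap: 0.2
grip_force: 0.0
```

```bash
python3 -c "
from h import *
fs()"
```

```text
t 32.30 fy 2.56 n 480.32 z 79.99 rot [-1.7999e+02  2.0000e-02  7.9750e+01] F [-0.1  0.8  0.5] M [-0.05  0.02  0.07] gap 0.2
```

Emit:
{"method": "apply_moves", "body": {
  "deltas": [
    [0.4, 0, 0, 0, 0, 0, 0],
    [0, 0, -0.5, 0, 0, 0, 0],
    [0, 0, -0.9, 0, 0, 0, 0],
    [0, 0, -0.9, 0, 0, 0, 0],
    [-0.8, 0.25, -0.9, 0, 0, 0, 0],
    [-0.8, 0.25, -0.8, 0, 0, 0, 0],
    [-0.6, 0.25, 0, 0, 0, 0, 0],
    [0, 0, 0, 0, 0, 0, 0]
  ]
}}

```text
time: 33.3
tool_pos: [461.2, -276.8, 199.7]
tcp_rot: [-180.0, -0.0, 79.7]
ft_force: [-0.9, 0.6, -0.1]
finger_gap: -0.2
grip_force: 0.0
```

Emit:
{"method": "apply_moves", "body": {
  "deltas": [
    [0, 0, 0, 0, 0, 0, 0],
    [0, 0, 0, 0, 0, 0, 0],
    [0, 0, 0, 0, 0, 0, 0],
    [0, 0, 0, 0, 0, 0, 0],
    [0, 0, 0, 0, 0, 0, 0]
  ]
}}

```text
time: 33.92
tool_pos: [461.4, -275.9, 200.0]
tcp_rot: [180.0, 0.0, 79.8]
ft_force: [0.9, -0.4, -1.1]
finger_gap: -0.1
grip_force: 0.0
```

```bash
cat > m.py <<'E'
from h import *
import sys
nm=sys.argv[1];fs();s,im=wrist(nm);C=cam("wrist",s);g=cv2.cvtColor(im,6)
F=lambda p:np.array((p[:2]@XH-529.7,p[:2]@YH+138.8));W=lambda x,y:(x+529.7)*XH+(y-138.8)*YH
q=np.int32(proj(C,[*W(-48,-18),92]));k=np.zeros_like(g);sl=np.s_[q[1]-40:q[1]+40,q[0]-35:q[0]+35];k[sl]=g[sl]<48
n,l,st,ce=cv2.connectedComponentsWithStats(k);i=1+st[1:,4].argmax();c=st[i,:2]+st[i,2:4]/2-.5
f=F(cast(C,*c,92));d=f-[20.7,.4];print(st[i],"knob",f,"phi",np.arctan2(-d[1],-d[0]))
a,b=(np.int32(proj(C,[*W(x,20.7*0+(.4-(20.7-x)*.3)),58])) for x in(-25,0))
P=[]
for u in range(min(a[0],b[0])+4,max(a[0],b[0])-2,2):
    m=int(np.interp(u,[a[0],b[0]],[a[1],b[1]]));r=np.nonzero(g[m-16:m+17,u]>165)[0]+m-16
    if len(r)>3:P.append(F(cast(C,u,(r.min()+r.max())/2,58)))
P=np.array(P);print("bar phi",np.arctan(np.polyfit(P[:,0],P[:,1],1)[0]),len(P),P[0],P[-1])
E
python3 m.py w10
```

```text
t 33.92 fy -51.16 n 502.90 z 200.02 rot [180.     0.    79.77] F [ 0.9 -0.4 -1.1] M [-0.02  0.05  0.03] gap -0.1
[270 176  34  36 913] knob [-48.36904331 -16.39596826] phi 0.23854630735724425
bar phi 0.03834209625539991 11 [-18.04528     -5.91589271] [-3.19002017 -4.47621609]
```

Emit:
{"method": "apply_moves", "body": {
  "deltas": [
    [0.85, -0.25, 0, 0, 0, 0, 0],
    [0.85, -0.25, 0, 0, 0, 0, 0],
    [0.82, -0.25, 0, 0, 0, 0, 0],
    [0, 0, 0.9, 0, 0, 0, 0],
    [0, 0, 0.9, 0, 0, 0, 0],
    [0, 0, 0.9, 0, 0, 0, 0],
    [0, 0, 0.9, 0, 0, 0, 0],
    [0, 0, 0.4, 0, 0, 0, 0]
  ]
}}

```text
time: 34.98
tool_pos: [451.7, -197.2, 78.4]
tcp_rot: [-179.9, -0.0, 79.8]
ft_force: [-0.4, 0.7, 0.1]
finger_gap: 0.1
grip_force: 0.0
```

Emit:
{"method": "apply_moves", "body": {
  "deltas": [
    [-0.15, 0, 0, 0, 0, 0, 0],
    [-0.15, 0, 0, 0, 0, 0, 0],
    [-0.15, 0, 0, 0, 0, 0, 0],
    [-0.12, 0, 0, 0, 0, 0, 0],
    [-0.1, 0, 0, 0, 0, 0, 0],
    [-0.1, 0, 0, 0, 0, 0, 0],
    [-0.1, 0, 0, 0, 0, 0, 0],
    [0, 0, 0, 0, 0, 0, 0]
  ]
}}

```text
time: 35.98
tool_pos: [448.0, -223.5, 80.0]
tcp_rot: [-180.0, 0.0, 79.8]
ft_force: [0.0, -0.2, 0.7]
finger_gap: 0.0
grip_force: 0.1
```

Emit:
{"method": "apply_moves", "body": {
  "deltas": [
    [0, 0, 0, 0, 0, 0, 0],
    [0, 0, 0, 0, 0, 0, 0]
  ]
}}

```text
time: 36.22
tool_pos: [447.8, -223.3, 79.8]
tcp_rot: [-180.0, 0.0, 79.8]
ft_force: [1.1, -0.1, -0.7]
finger_gap: -0.1
grip_force: 0.0
```

```bash
python3 -c "
from h import *
fs()"
```

```text
t 36.23 fy -1.77 n 480.22 z 79.85 rot [-179.97    0.     79.76] F [ 1.1 -0.1 -0.7] M [-0.02 -0.02  0.06] gap -0.1
```

Emit:
{"method": "apply_moves", "body": {
  "deltas": [
    [-0.03, 0, 0, 0, 0, 0, 0],
    [0, 0, 0, 0, 0, 0, 0],
    [0.4, 0, 0, 0, 0, 0, 0],
    [0, 0, -0.6, 0, 0, 0, 0],
    [0, 0, -0.9, 0, 0, 0, 0],
    [0, 0, -0.9, 0, 0, 0, 0],
    [-0.8, 0.25, -0.9, 0, 0, 0, 0],
    [-0.8, 0.25, -0.7, 0, 0, 0, 0]
  ]
}}

```text
time: 37.22
tool_pos: [456.9, -263.1, 203.2]
tcp_rot: [179.8, 0.1, 79.8]
ft_force: [0.8, -0.1, 0.2]
finger_gap: 0.1
grip_force: 0.0
```

Emit:
{"method": "apply_moves", "body": {
  "deltas": [
    [-0.4, 0.25, 0, 0, 0, 0, 0],
    [0, 0, 0, 0, 0, 0, 0],
    [0, 0, 0, 0, 0, 0, 0],
    [0, 0, 0, 0, 0, 0, 0],
    [0, 0, 0, 0, 0, 0, 0],
    [0, 0, 0, 0, 0, 0, 0]
  ]
}}

```text
time: 37.98
tool_pos: [461.4, -275.2, 199.9]
tcp_rot: [-180.0, -0.0, 79.8]
ft_force: [0.1, 0.3, -0.4]
finger_gap: 0.2
grip_force: 0.0
```

```bash
python3 m.py w11
python3 - <<'E'
from h import *
s,im=load("w11");g=cv2.cvtColor(im,6);C=cam("wrist",s)
for r in range(140,235,3):print(r,"".join("%X"%(q//16) for q in g[r,240:400:2]))
h=cv2.cvtColor(im,40);y=(h[...,0]<35)&(h[...,0]>10)&(h[...,1]>110)&(h[...,2]>120)
for r in range(185,230,2):print(r,"".join("#" if q else "." for q in y[r,225:290]))
T=snapshot("top")[:,:,::-1].astype(int);print((T[238:242,422:432,0]-T[238:242,422:432,2]).tolist())
E
```

```text
t 37.98 fy -50.44 n 502.79 z 199.87 rot [-179.99   -0.     79.77] F [ 0.1  0.3 -0.4] M [-0.01  0.02 -0.02] gap 0.2
[273 185  34  36 915] knob [-46.67142595 -21.65665408] phi 0.31639101822446425
bar phi -0.019625436859056496 7 [-12.23549057  -6.64697249] [-3.30279316 -6.29394579]
140 4333333337656677768EDAA766666789866666666776666667666666676666779999999999999999
143 4434333433334577788888AA88776667766666666666666666666666666666679876665667899999
146 43333333333333355667788899999887666666667666666666666666666766665667666666667999
149 433333333333333333367787789988876666666666666666666666666666664676559BCDDC976799
152 433333333333333333333354489888756666666666666666666666666666656665AEEEEEEEEEB779
155 43333333333333333333333333355765667666666666667666677666767756646EEEEEEEEEDDDB67
158 4333333333333333333333333333343566666666666666666666666666665664CEEEEEEDEDDDDDB7
161 4333333333333333335555555553333444446666666666666666666666646649EEEEEEEEDEDDDDC6
164 7444333333333333334444444543333433333566666666666666666665557ACAEEEEEDEEDDDDDDC6
167 866663333333333333333333333333343333333435666666666
[... 2991 characters left out ...]
#...........................
217 ...........................#######...............................
219 ...........................#.....................................
221 .................................................................
223 .................................................................
225 .................................................................
227 .................................................................
229 .................................................................
[[-60, -61, -58, -26, 11, 6, 1, -9, -18, -23], [-60, -60, -55, -17, 10, 11, 11, 10, 10, 10], [-59, -60, -52, -5, 11, 11, 10, 11, 10, 11], [-56, -52, -41, -7, 6, 10, 11, 11, 10, 11]]
```

Run:
```python
from h import *
F=lambda p:np.array((p[:2]@XH-529.7,p[:2]@YH+138.8))
s,im=load("w11");C=cam("wrist",s);g=cv2.cvtColor(im,6).astype(float)
def edge(u,v0,v1,sg):
    w=g[v0:v1,u];d=sg*np.diff(w);i=d.argmax();j=slice(max(0,i-1),i+2);return v0+.5+np.average(np.arange(len(d))[j],weights=np.clip(d[j],1e-3,None))
for th in(0,):
    U=[];L=[]
    for u in range(338,362,2):
        m=171-(u-350)*.35
        U.append(F(cast(C,u,edge(u,int(m)-12,int(m)+1,1),58)));L.append(F(cast(C,u,edge(u,int(m)+1,int(m)+14,-1),58)))
    for A in(U,L):
        A=np.array(A);k=np.polyfit(A[:,0],A[:,1],1);print(np.arctan(k[0]),np.abs(np.polyval(k,A[:,0])-A[:,1]).max())
# disk centroid and index bbox
m=((g>180)*1).astype(np.uint8);m[:147]=0;m[184:]=0;m[:,:364]=0;m[:,404:]=0
v,u=np.nonzero(m);(x,y),r=cv2.minEnclosingCircle(np.c_[u,v].astype(np.float32));print("disk",x,y,r,F(cast(C,x,y,55)),F(cast(C,x,y,62)))
print("idx",F(cast(C,255,206,49)))
```

```text
0.347867295570451 0.4924636664569264
-0.0522712968868838 2.3861233668214954
disk 378.6388854980469 164.27777099609375 18.145708084106445 [17.45363623  0.56017759] [16.34436445  1.05911403]
idx [-77.71998885 -31.97783301]
```

```bash
python3 -c "
from bench import *
print(hand_in())"
```

```text
the job is handed in; nothing more can be done
None
```

I've handed the job in: the tube is home against the stop, by the force felt there and the top view. The lever is within about 0.02 rad of the index by camera measurement. The arm is clear of everything, but hand-in gave no verdict.

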